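# Clamp a power brick in the repair jig with the over-centre clamp

### The arm

A 6-joint arm with a two-finger parallel gripper is mounted at the origin on a cart in front of the work surface, level with it; the furniture and walls round the work are solid. World frame = base frame: x ahead of the robot, y to its left, z up, the work surface at z = 0. Lengths are in m, angles in rad, forces in N, time in s.
With the tool pointing down it reaches from about 0.325 to 0.775 m from the base axis. Payload 9.3 kg.
Tool frame: the origin (TCP) lies between the finger pads; the fingertips stand 8 mm ahead of it and the grasp point (between the pads) lies 11 mm behind it; z points along the fingers, y is the direction in which the jaws open and shut (so a half turn about z gives the same grasp; the last joint's range is limited). The gripper opens to 85 mm and grips with 20 to 120 N. Pads are 22 mm wide; open, the fingers measure 114 mm over their backs; the gripper's body (76 mm by 85 mm) begins 54 mm behind the grasp point. The pads swing forward as they close: fully open they stand 13 mm farther back than shut.
Start: joints at [1.015, 0.259, 0.021, 1.334, 0, 1.418], TCP at [0.216, 0.506, 0.239] pointing down, gripper open.
Joint ranges: [-3.04, 3.04], [-0.91, 1.82], [-1.04, 1.36], [-1.92, 1.95], [-1.52, 1.45], [-3.14, 3.14]. Speed limits (rad/s): [2.22, 2.22, 2.79, 3.14, 3.14, 3.14].

### API

Orientations are given as a 3x3 rotation matrix whose columns are the frame's x, y, z axes.
In Python, from bench import * gives the robot as it stands.
- The arm moves only by the shell command python3 -m crank 'ROWS' [FORCE]. ROWS is JSON, a list of rows, each a list of 7 numbers: the gripper's target within -1 to 1 (fully open at 1, half-way at 0, shut at -1), then the shift along the tool's x, y, z in cm, then the turn, a rotation vector about the tool's x, y, z in rad. A call has 1 to 5 rows; each row is the pose to reach, as a shift and turn from the pose measured when the call began, along the tool's axes at that moment; what a row does not reach only later rows make up. A row lasts 1/8 s, in which the tool goes at most 62.5 mm and 10.7 degrees, less where a joint would pass 70% of its speed; a pose out of reach is approached as far as the arm can. A call with a gripper value outside its range is refused whole. The fingers move at their own pace and stop on an object; FORCE is the grip in N (left out, the last holds). Time passes only in rows, so rows that repeat a pose let the fingers close. It gives the time, the measured TCP pose, the force and the opening at its end, in the units of the state.
- get_obs(): the state, without advancing time (a new reading comes with each control period).
- snapshot(name): name is "side" or "top" or "wrist"; returns the picture (384x512x3 uint8, red, green, blue); there is no depth.
- get_calibration(name): a dict with "fx", "fy", "cx", "cy" (pixels), "world_from_camera" (4x4, takes a point from camera to world coordinates). Camera axes: x right, y down, z forward; pixel columns grow to the right and rows downward; lengths in m; the calibration is good to about 2 mm. A picture is of the moment at which its call begins: read the wrist's pose just before it. get_calibration takes no time and is no camera call; for the wrist camera it gives the pose at the moment of the call.
- hand_in(): hands the job in, once; it reports no verdict.
The state is a dict: "time_s": time; "qpos": joint angles; "dq": joint speeds; "joint_torque": joint torques, N m; "ee_pos": TCP position; "tcp_rot": TCP orientation; "force": force on the tool from outside, world axes, zero at the start; "torque": the same for the moment, N m; "finger_gap": finger opening in m.
Only numpy, scipy, OpenCV 4.12 (cv2) and the standard library are available. Lean on these libraries where they do the work, as an engineer would, in place of code of your own. Each camera call takes 0.05 s, during which the arm holds its last target.

### The job

Get the black power brick held fast in the jig for repair: with a fingertip push it along between the two blue rails until it rests against the end stop, then push the clamp's orange handle inwards, over the brick, past its dead point, until it snaps into lock with the rubber foot down on the brick. Push only: do not pick the brick up or tip it, and leave the things standing round the jig where they are. Finish clear of everything.

Things in the scene. Friction and masses are not known exactly. Their poses are not given: they have to be found in the camera images.
- jig: Holding jig, fixed on the bench. Origin at bench level; x runs along the channel towards the end stop, y to the left of that, z up. Aluminium plate: x -130..100, y -97..73 mm, top z 10. Blue rails along x, inner faces y +-28, outer +-38, tops z 20 mm. Steel clamp bracket on the -y side: x 28..72, y -87..-41, top z 76 mm, thinner above z 20.
- stop_face (a point): Middle of the blue end stop's face, at (75, 0, 25) mm in the jig's frame; axes as the jig's. The stop is 76 mm wide, its top at z 34 mm. The brick is home when its front end touches this face.
- brick_center (a point): Centre of the loose black power brick, 105 x 50 x 30 mm (x, y, z), 0.2 to 0.4 kg. It lies flat on the plate between the rails, long axis along the channel, 35 to 65 mm short of the stop at the start. Home, its centre is 52.5 mm short of the stop face, at x = 22.5 mm in the jig's frame.
- clamp_pivot (a point): Hinge of the clamp's handle, at (50, -64, 66) mm in the jig's frame; the hinge line is parallel to the jig's x axis.
- handle_ball (a point): Centre of the ball end (radius 9.5 mm) of the orange handle, a straight round bar 110 mm from hinge to ball, 17 mm thick over its outer half. At the start it leans out 0.50 rad (to the jig's -y): ball near (50, -117, 162) mm in the jig's frame. Locked, it leans 0.20 rad inwards: ball near (50, -42, 174) mm.
- clamp_handle (a joint): Handle angle, rad: 0 = open, grows as the ball is pushed inwards (jig's +y), 0.70 = locked at its stop. A spring resists up to the dead point at 0.50, handle upright (about 6 N at the ball at first, up to 13 N with rubbing, falling to none; let go earlier it springs back open); past it the spring throws it to 0.70 and keeps it there. The clamp arm swings down over the channel with it.
- foot_tip (a point): Underside of the clamp's sprung rubber foot, 15 mm across. Open, the arm points up to z 125 mm and the foot hangs aslant over the channel at z about 93 mm. Locked, it presses with about 2.5 N on the brick's top at x = 50, y = 0 mm in the jig's frame if the brick is home; else it comes down in the empty channel.
- clamp_foot: The sprung rubber foot with its steel spindle, on the clamp arm; same place as foot_tip, 28.5 mm along the spindle.
- power_brick: The power brick; origin at the centre of its underside, x along its length, z up.
- driver_yellow: Bystander: yellow screwdriver, 156 x 18 x 18 mm, lying beyond the jig's end stop. Origin at the centre of its underside.
- solder_spool: Bystander: green and white solder spool, 54 mm across, 30 mm high, standing beside the jig, on the clamp's side, short of the clamp. Origin at the centre of its underside.
- tape_roll: Bystander: black tape roll, 55 mm across, 19 mm high. Origin at the centre of its underside.
- mug: Bystander: white mug, 83 x 113 x 93 mm with handle. Origin at the centre of its underside.
- battery_tool: Bystander: black battery adapter, 100 x 61 x 35 mm. Origin at the centre of its underside.
Things that resemble listed ones, but are neither listed nor needed, are in the scene too. Leave any brown or green look-alike of the power_brick alone.

How it is judged:
By the outcome, as a careful person would: the job done as asked, in the order asked, and still so for the second after the job is handed in, with the robot touching nothing.
It also fails if it takes over 43 s, if anything falls off the work surface, if the arm or the gripper's body presses on something with over 40 N, if the wrist force passes 120 N, or if a joint passes its speed limit or range.

## Working session

There is one attempt and no reset: what is moved stays moved. The work goes in short steps, Python scripts to look and compute and a shell command to move; the robot and the scene stay as the last step left them, time stands still between calls to the robot, and variables do not carry over. Pictures are saved under pics/ and viewed, and the job is handed in when it is done.

```bash
mkdir -p pics; ls; python3 - <<'E'
from bench import *
import cv2
o=get_obs()
for k in o: print(k,o[k])
for n in ("side","top","wrist"):
    c=get_calibration(n); print(n,c)
    cv2.imwrite(f"pics/{n}0.png",cv2.cvtColor(snapshot(n),cv2.COLOR_RGB2BGR))
E
```

```text
pics
time_s 0.0
qpos [ 1.01536125e+00  2.59188401e-01  2.07385028e-02  1.33368303e+00
 -1.77525413e-05  1.41819567e+00]
dq [ 2.04241124e-04  1.12682508e-03 -8.45152158e-04  1.83866957e-05
 -1.74707569e-03 -2.18914152e-04]
joint_torque [-1.28791828e-03 -5.55637765e+01  3.44533503e+01  1.35954216e-02
 -1.83989705e-04 -1.40609291e-05]
ee_pos [0.2154778  0.50573408 0.23865906]
tcp_rot [[-9.19953459e-01  3.92026985e-01 -6.89722687e-04]
 [ 3.92027548e-01  9.19952766e-01 -1.14503140e-03]
 [ 1.85629085e-04 -1.32376589e-03 -9.99999107e-01]]
force [ 0.01985171  0.34557346 -0.51920635]
torque [ 0.01732035 -0.02125655  0.02295111]
finger_gap 0.08541630222731084
side {'fx': 431.0134880635355, 'fy': 431.0134880635355, 'cx': 259.94142543251377, 'cy': 184.65143700717536, 'world_from_camera': array([[ 0.71471122, -0.28834293,  0.63721757, -0.44167241],
       [-0.69941736, -0.2923053 ,  0.65220623, -1.00422562],
       [-0.00179698, -0.91182014, -0.41058593,  0.74219434],
       [ 0.        ,  0.        ,  0.        ,  1.        ]])}
top {'fx': 493.46620760742354, 'fy': 493.46620760742354, 'cx': 248.2513496372846, 'cy': 186.8938935598098, 'world_from_camera': array([[-0.00653189, -0.99321958,  0.11606977,  0.33763556],
       [-0.99996496,  0.00588001, -0.00595773, -0.00720148],
       [ 0.00523484, -0.11610462, -0.99322319,  1.56814272],
       [ 0.        ,  0.        ,  0.        ,  1.        ]])}
wrist {'fx': 270.82293750494847, 'fy': 270.82293750494847, 'cx': 252.81835056895002, 'cy': 191.60937214189778, 'world_from_camera': array([[ 0.3916077 ,  0.8701661 ,  0.29908925,  0.13796674],
       [ 0.9201308 , -0.36975831, -0.12898878,  0.53806515],
       [-0.00165092,  0.32571423, -0.94546683,  0.37306337],
       [ 0.        ,  0.        ,  0.        ,  1.        ]])}
```

View pics/top0.png

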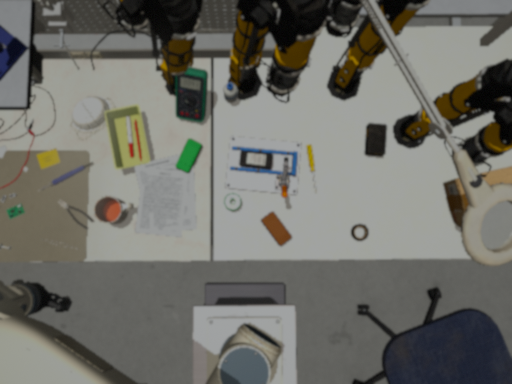

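View pics/side0.png

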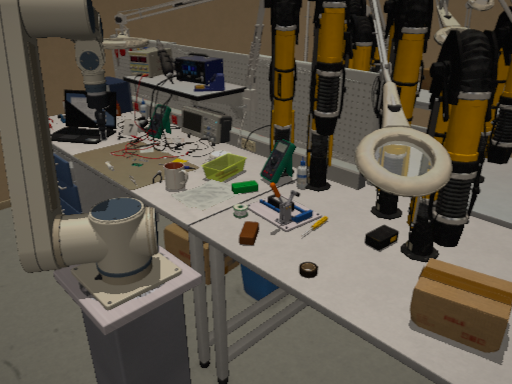

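View pics/wrist0.png

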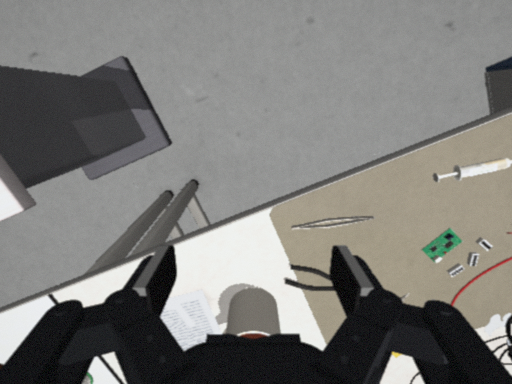

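The jig is in the top image around (265,165), with the end stop to the right (world -y) and the clamp on the robot's side. I'll zoom in next.

```bash
python3 - <<'E'
import cv2
t=cv2.imread("pics/top0.png"); s=cv2.imread("pics/side0.png")
cv2.imwrite("pics/topz.png",cv2.resize(t[125:225,215:335],None,fx=6,fy=6,interpolation=cv2.INTER_CUBIC)[:600])
cv2.imwrite("pics/sidez.png",cv2.resize(s[165:255,220:345],None,fx=6,fy=6,interpolation=cv2.INTER_CUBIC))
E
```

```text
(no output)
```

View pics/topz.png

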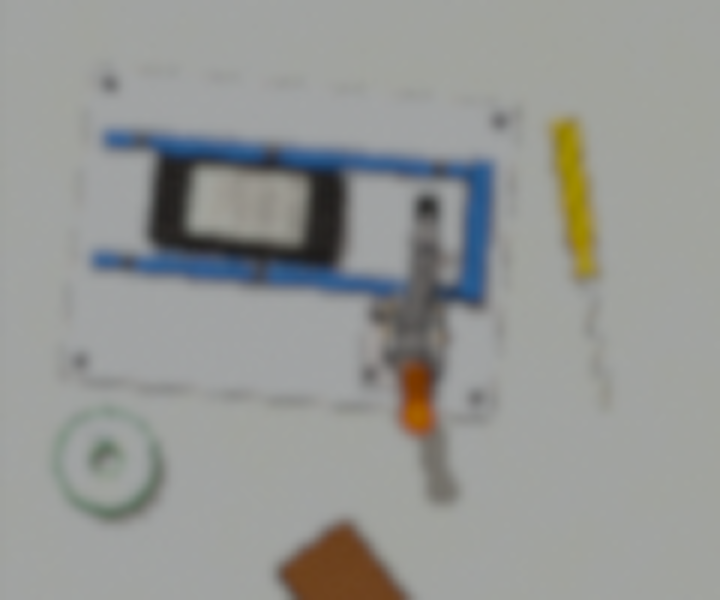

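View pics/sidez.png

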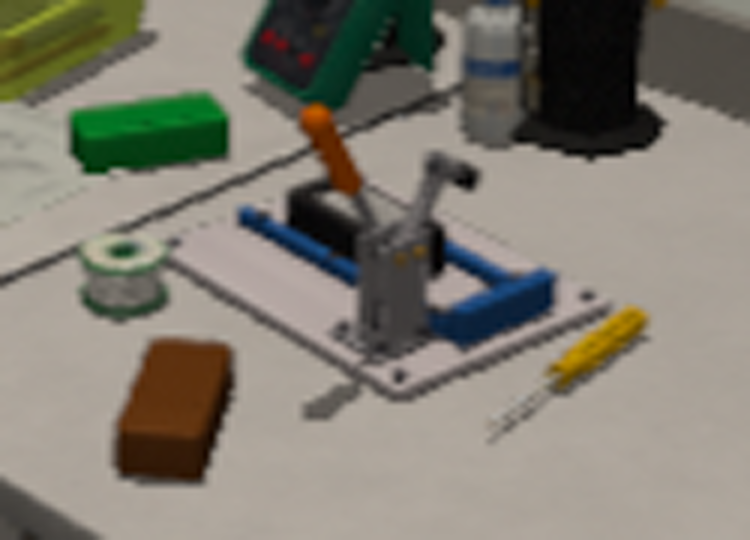

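```bash
cat > h.py <<'E'
import numpy as np, json
from bench import *
from scipy.optimize import least_squares
def proj(c,P):
    T=np.linalg.inv(c["world_from_camera"]); p=np.atleast_2d(P)@T[:3,:3].T+T[:3,3]
    return np.c_[c["fx"]*p[:,0]/p[:,2]+c["cx"], c["fy"]*p[:,1]/p[:,2]+c["cy"]]
def Tj(v,p):
    c,s=np.cos(v[2]),np.sin(v[2]); p=np.atleast_2d(p)/1000.
    return np.c_[v[0]+c*p[:,0]-s*p[:,1], v[1]+s*p[:,0]+c*p[:,1], p[:,2]]
def ray(c,uv,z):
    M=c["world_from_camera"]; d=M[:3,:3]@np.array([(uv[0]-c["cx"])/c["fx"],(uv[1]-c["cy"])/c["fy"],1]); o=M[:3,3]
    return o+d*(z-o[2])/d[2]
E
python3 - <<'E'
from h import *
z=lambda p,ox,oy:(np.array(p)+.5)/6-.5+np.array([ox,oy])
ct,cs=get_calibration("top"),get_calibration("side")
J=[[-130,73,10],[-130,-97,10],[100,-97,10],[100,73,10],[50,-117,162]]
U=z([[88,67],[62,382],[497,420],[520,103],[418,415]],215,125)
Js=[[50,-117,162],[100,-97,10]]
Us=z([[316,116],[400,395]],220,165)
f=lambda v:np.r_[(proj(ct,Tj(v,J))-U).ravel(),(proj(cs,Tj(v,Js))-Us).ravel()]
r=least_squares(f,[.4,-.04,-1.65]); print(r.x,r.fun.round(2))
v=r.x
# brick ends at z 40
for p in [(157,200),(345,215)]:
    w=ray(ct,z(p,215,125),.035); d=w[:2]-v[:2]; print(w,np.cos(v[2])*d[0]+np.sin(v[2])*d[1],-np.sin(v[2])*d[0]+np.cos(v[2])*d[1])
for n,z0,p in [("spool",.03,(106,458))]: print(n,ray(ct,z(p,215,125),z0))
json.dump(list(v),open("jig.json","w"))
for p in [[-130,0,25],[22.5,0,25],[75,0,25],[50,-64,66],[50,-117,162],[50,-42,174],[-130,0,100]]: print(p,Tj(v,p))
E
```

```text
[ 0.60145648 -0.08003394 -1.66319833] [ 0.26 -0.12 -0.23 -0.32 -0.58 -0.44 -0.49 -0.02  0.13  0.43  0.25  2.09
  0.07  0.19]
[0.60882291 0.00662702 0.035     ] -0.08697096226662777 -0.0006612489093342387
[ 0.60028997 -0.09198401  0.035     ] 0.012006727477813749 -5.888601410165449e-05
spool [0.47352985 0.0339024  0.03      ]
[-130, 0, 25] [[0.61345165 0.04941148 0.025     ]]
[22.5, 0, 25] [[ 0.59938039 -0.10243795  0.025     ]]
[75, 0, 25] [[ 0.59453618 -0.15471399  0.025     ]]
[50, -64, 66] [[ 0.53311597 -0.12391532  0.066     ]]
[50, -117, 162] [[ 0.48034207 -0.11902498  0.162     ]]
[50, -42, 174] [[ 0.55502212 -0.12594527  0.174     ]]
[-130, 0, 100] [[0.61345165 0.04941148 0.1       ]]
```

```bash
cat >> h.py <<'E'
def Rt(v):  # tool down, tool x = jig -y
    c,s=np.cos(v[2]),np.sin(v[2]); x=np.array([s,-c,0]); zz=np.array([0,0,-1.]); return np.c_[x,np.cross(zz,x),zz]
def to(p,v=None):
    from scipy.spatial.transform import Rotation as R
    v=v or json.load(open("jig.json")); o=get_obs(); w=Tj(v,p)[0]; A=np.array(o["tcp_rot"])
    print("t",o["time_s"],"target",w.round(4),"shift cm",(A.T@(w-o["ee_pos"])*100).round(2),"turn",R.from_matrix(A.T@Rt(v)).as_rotvec().round(3))
def jig(w,v=None):
    v=v or json.load(open("jig.json")); c,s=np.cos(v[2]),np.sin(v[2]); d=np.array(w[:2])-v[:2]; return np.r_[c*d[0]+s*d[1],-s*d[0]+c*d[1],w[2]]*1000
E
python3 -c "
from h import *
to([-128,0,200])"
```

```text
t 0.15 target [0.6133 0.0474 0.2   ] shift cm [-54.56 -26.57   3.9 ] turn [-0.001 -0.    -0.31 ]
```

```bash
python3 -m crank '[[-1,-5,-2.4,0,0,0,-0.06],[-1,-10.5,-5.1,0,0,0,-0.12],[-1,-16,-7.8,0,0,0,-0.18],[-1,-21.5,-10.5,0,0,0,-0.24],[-1,-27,-13.2,0,0,0,-0.31]]' 30; python3 -c "
from h import *
to([-128,0,200])"
```

```text
time_s: 0.78
ee_pos: [0.4131, 0.2769, 0.2389]
tcp_rot: [[-0.996, 0.09, -0.0], [0.09, 0.996, -0.001], [0.0, -0.001, -1.0]]
force: [1.0, 0.4, 0.1]
finger_gap: 0.0003
t 0.775 target [0.6133 0.0474 0.2   ] shift cm [-22.01 -21.04   3.89] turn [-0.001 -0.     0.002]
```

```bash
python3 -m crank '[[-1,-4.2,-4.2,0,0,0,0],[-1,-8.4,-8.2,0,0,0,0],[-1,-12.6,-12.3,0,0,0,0],[-1,-16.8,-16.4,0,0,0,0],[-1,-21.0,-20.4,0,0,0,0]]'; python3 - <<'E'
from h import *
import cv2
c=get_calibration("wrist"); im=snapshot("wrist"); np.save("w1.npy",c["world_from_camera"])
im=cv2.cvtColor(im,cv2.COLOR_RGB2BGR)
cv2.imwrite("pics/w1.png",im); cv2.imwrite("pics/w1z.png",cv2.resize(im,(800,600),interpolation=cv2.INTER_CUBIC)); to([-128,0,200])
E
```

```text
time_s: 1.4
ee_pos: [0.6047, 0.053, 0.2387]
tcp_rot: [[-0.996, 0.091, -0.001], [0.091, 0.996, -0.001], [0.001, -0.001, -1.0]]
force: [0.1, 0.8, 0.7]
finger_gap: 0.0002
t 1.45 target [0.6133 0.0474 0.2   ] shift cm [-0.47 -0.    3.74] turn [-0.003  0.    -0.002]
```

View pics/w1z.png

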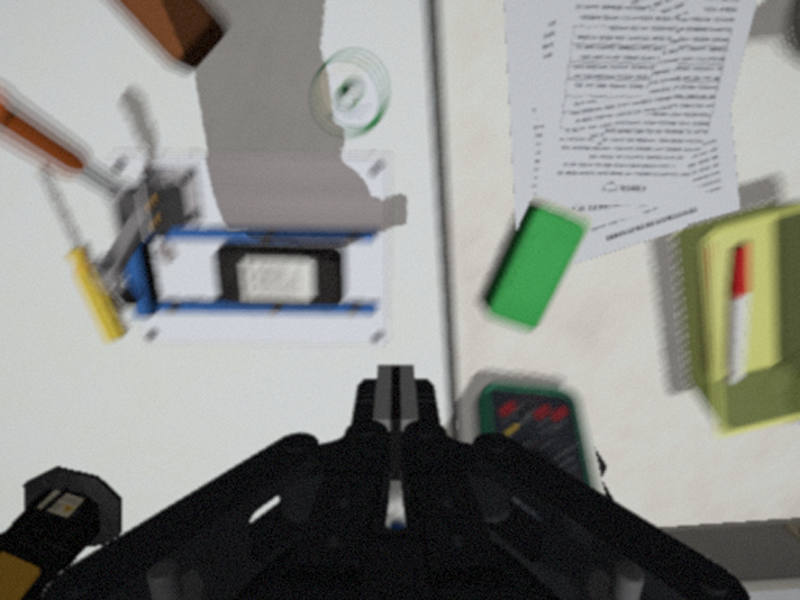

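The view is blurred by motion: brick at (220–342, 245–303), shut fingertips at (395,385), ball at (0,110). I'll settle and refine the jig pose.

```bash
python3 -m crank '[[-1,-0.5,0,2,0,0,0],[-1,-0.5,0,3.7,0,0,0],[-1,-0.5,0,3.7,0,0,0],[-1,-0.5,0,3.7,0,0,0]]'; python3 - <<'E'
from h import *
import cv2
c=get_calibration("wrist"); im=snapshot("wrist"); np.save("w2.npy",c["world_from_camera"])
im=cv2.cvtColor(im,cv2.COLOR_RGB2BGR)
cv2.imwrite("pics/w2.png",im); cv2.imwrite("pics/w2z.png",cv2.resize(im[60:280,0:290],None,fx=2.7,fy=2.7,interpolation=cv2.INTER_CUBIC)); to([-128,0,200])
E
```

```text
time_s: 1.95
ee_pos: [0.6137, 0.0476, 0.2011]
tcp_rot: [[-0.996, 0.094, 0.001], [0.094, 0.996, -0.003], [-0.001, -0.003, -1.0]]
force: [0.1, -0.7, 0.6]
finger_gap: 0.0
t 2.0 target [0.6133 0.0474 0.2   ] shift cm [ 0.05 -0.02  0.14] turn [-0.003  0.001 -0.001]
```

View pics/w2z.png

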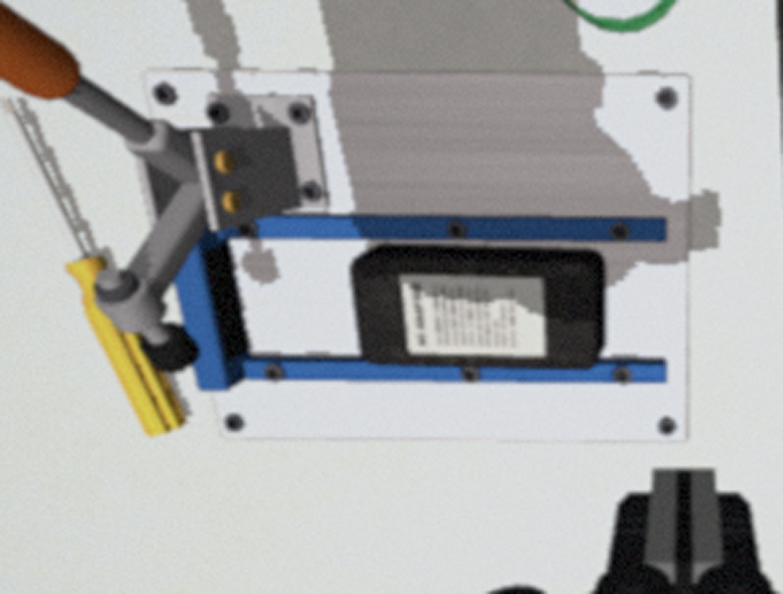

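```bash
python3 - <<'E'
from h import *
z=lambda p:(np.array(p,float)+.5)/2.7-.5+np.array([0,60])
cw=get_calibration("wrist"); cw["world_from_camera"]=np.load("w2.npy")
J=[[-130,73,10],[-130,-97,10],[100,-97,10],[100,73,10]]
U=z([[687,440],[690,76],[146,71],[216,437]])
f=lambda v:(proj(cw,Tj(v,J))-U).ravel()
v0=json.load(open("jig.json"))
print(f(v0).round(1))
r=least_squares(f,v0); print(r.x,r.fun.round(2))
for n,p,h in [("rear",(604,310),.025),("rearT",(600,300),.037),("frontT",(360,300),.037),("railend",(667,370),.02),("tip",(684,470),.193),("spool",(620,30),0)]:
    w=ray(cw,z(p),h); print(n,jig(w,list(r.x)).round(1),jig(w,v0).round(1))
# predicted ball
print(proj(cw,Tj(r.x,[[50,-117,162],[50,-64,66],[75,0,34]])), z([[0,0]]))
E
```

```text
[ 1.2  0.8  0.4 -2.1 -3.   0.   2.4  1.8]
[ 0.60144512 -0.08037653 -1.67608929] [ 0.23  1.92  1.2  -0.47 -2.46 -1.2   1.25  0.92]
rear [-92.2   0.6  25. ] [-91.9   1.8  25. ]
rearT [-92.   -7.1  37. ] [-91.7  -5.9  37. ]
frontT [ 9.1 -5.8 37. ] [ 9.4 -5.9 37. ]
railend [-119.9   30.1   20. ] [-119.2   31.7   20. ]
tip [-127.7  -10.3  193. ] [-127.5   -8.6  193. ]
spool [ -99.  -114.6    0. ] [-100.1 -113.2    0. ]
[[-58.10551755  35.57333395]
 [ 70.03176832 119.45240549]
 [ 77.70101627 174.33258357]] [[-0.31481481 59.68518519]]
```

View pics/w2.png

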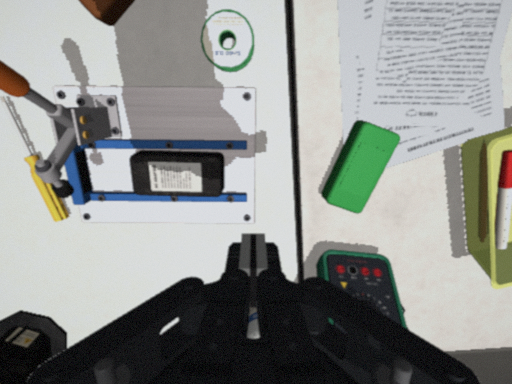

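```bash
python3 - <<'E'
import json; json.dump([0.6014,-0.0802,-1.668],open("jig.json","w"))
from h import *
to([-125,0,28])
E
python3 -m crank '[[-1,0,0,5,0,0,0],[-1,0,0,10,0,0,0],[-1,0,0,15,0,0,0],[-1,0,0,17.3,0,0,0],[-1,0,0,17.3,0,0,0]]'; python3 - <<'E'
from h import *
import cv2
to([-107,0,28]); print(jig(get_obs()["ee_pos"]))
im=cv2.cvtColor(snapshot("wrist"),cv2.COLOR_RGB2BGR)
cv2.imwrite("pics/w3.png",im)
E
```

```text
t 2.0 target [0.6135 0.0442 0.028 ] shift cm [ 0.02 -0.29 17.34] turn [-0.003  0.001  0.003]
time_s: 2.62
ee_pos: [0.6133, 0.0474, 0.0275]
tcp_rot: [[-0.996, 0.093, -0.001], [0.093, 0.996, -0.003], [0.001, -0.003, -1.0]]
force: [-0.4, 0.1, 0.7]
finger_gap: -0.0001
t 2.625 target [0.6118 0.0263 0.028 ] shift cm [-0.04 -2.11 -0.04] turn [-0.003 -0.001  0.004]
[-128.12618194   -0.49018228   27.53070148]
```

View pics/w3.png

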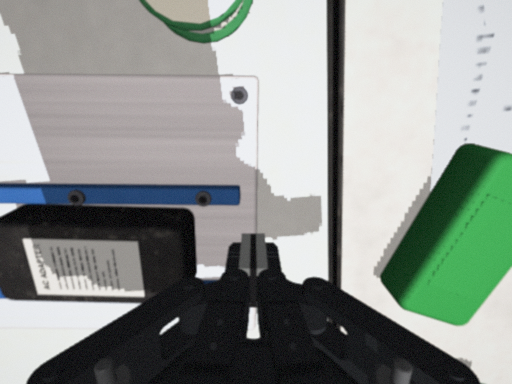

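```bash
python3 -m crank '[[-1,0,-1,0,0,0,0],[-1,0,-2,0,0,0,0],[-1,0,-3,0,0,0,0],[-1,0,-4,0,0,0,0],[-1,0,-5,0,0,0,0]]'; python3 - <<'E'
from h import *
import cv2
print(jig(get_obs()["ee_pos"]),get_obs()["force"])
im=cv2.cvtColor(snapshot("wrist"),cv2.COLOR_RGB2BGR)
cv2.imwrite("pics/w4.png",im)
E
```

```text
time_s: 3.3
ee_pos: [0.6097, -0.003, 0.0295]
tcp_rot: [[-0.996, 0.093, 0.002], [0.093, 0.996, -0.002], [-0.002, -0.002, -1.0]]
force: [0.5, 3.5, 3.4]
finger_gap: 0.0003
[-77.61773811   0.77662057  29.46724707] [0.46148066 3.5092819  3.37685237]
```

View pics/w4.png

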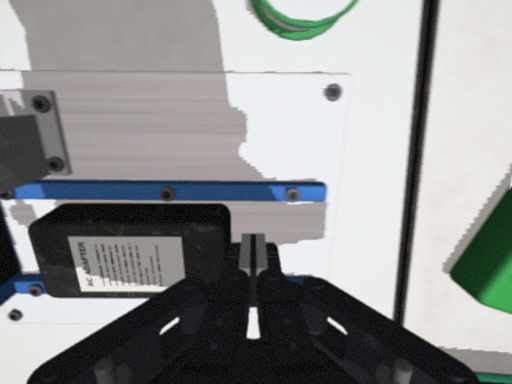

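```bash
python3 -m crank '[[-1,0,-1,0.1,0,0,0],[-1,0,-2,0.1,0,0,0],[-1,0,-2.8,0.1,0,0,0]]'; python3 - <<'E'
from h import *
print(jig(get_obs()["ee_pos"]),get_obs()["force"])
E
python3 -m crank '[[-1,0,-0.4,0,0,0,0],[-1,0,-0.8,0,0,0,0]]'
python3 - <<'E'
from h import *
import cv2
print(jig(get_obs()["ee_pos"]),get_obs()["force"])
im=cv2.cvtColor(snapshot("wrist"),cv2.COLOR_RGB2BGR)
cv2.imwrite("pics/w5.png",im)
E
```

```text
time_s: 3.72
ee_pos: [0.6067, -0.0328, 0.0282]
tcp_rot: [[-0.996, 0.094, 0.001], [0.094, 0.996, -0.004], [-0.002, -0.003, -1.0]]
force: [1.0, 3.6, 2.7]
finger_gap: -0.0002
[-47.67938634   0.72123354  28.24930359] [1.02798368 3.63685305 2.67523615]
time_s: 3.98
ee_pos: [0.6068, -0.0373, 0.0283]
tcp_rot: [[-0.996, 0.092, 0.004], [0.092, 0.996, 0.005], [-0.003, 0.005, -1.0]]
force: [8.1, 35.1, 1.9]
finger_gap: -0.0001
[-43.26164756   1.23423778  28.34036723] [ 8.08011888 35.07173313  1.88756264]
```

View pics/w5.png

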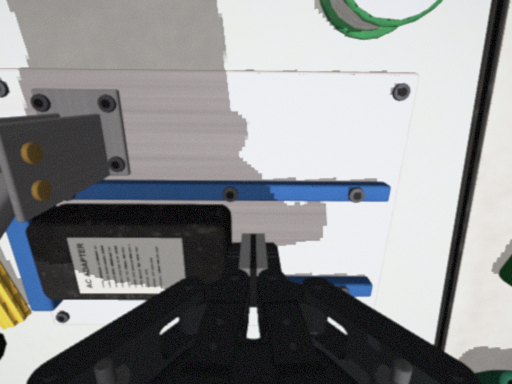

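The force rose to 35 N and the brick has reached the stop: its front is at the blue stop (col 30) with its rear at col 231. Next I back off, lift and look.

```bash
python3 -m crank '[[-1,0,0.8,0,0,0,0],[-1,0,2.5,0,0,0,0],[-1,0,3,-4,0,0,0],[-1,0,3,-9,0,0,0],[-1,0,3,-14,0,0,0]]'; python3 - <<'E'
from h import *
import cv2
print(jig(get_obs()["ee_pos"]),get_obs()["force"])
c=get_calibration("wrist");im=cv2.cvtColor(snapshot("wrist"),cv2.COLOR_RGB2BGR); np.save("w6.npy",c["world_from_camera"])
cv2.imwrite("pics/w6.png",cv2.resize(im,(800,600),interpolation=cv2.INTER_CUBIC))
to([-70,-160,150])
E
```

```text
time_s: 4.65
ee_pos: [0.6088, -0.0075, 0.1697]
tcp_rot: [[-0.996, 0.091, 0.003], [0.091, 0.996, 0.004], [-0.002, 0.005, -1.0]]
force: [1.7, -0.8, 0.0]
finger_gap: 0.0001
[-73.10453672   0.2796236  169.73685988] [ 1.71660889 -0.82184159  0.03533354]
t 4.7 target [0.4489 0.005  0.15  ] shift cm [16.27 -0.21  2.5 ] turn [0.004 0.011 0.006]
```

View pics/w6.png

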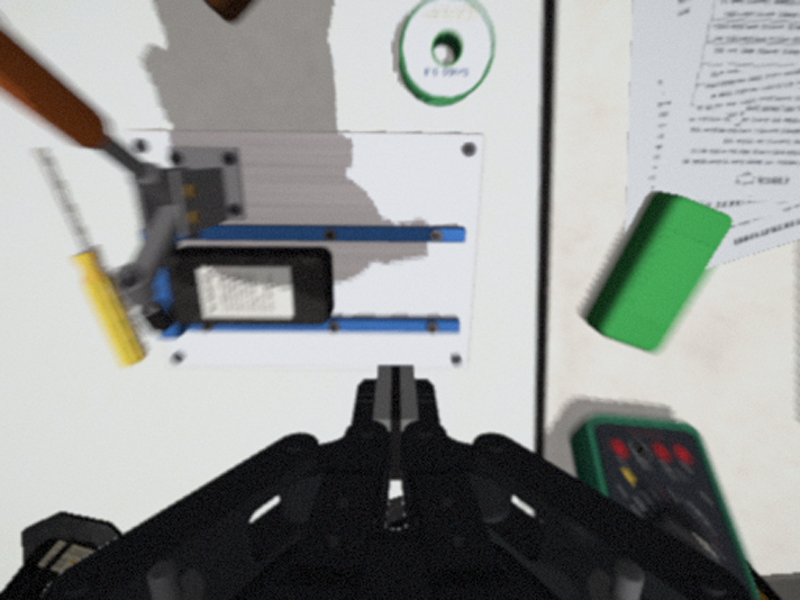

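The brick sits against the stop (165–332, 250–325). Now I go round to the outer side of the handle.

```bash
python3 -m crank '[[-1,4,0,0,0,0,0],[-1,8,0,0,0,0,0],[-1,12,0,0,0,0,0],[-1,16,0,0,0,0,0],[-1,17,0,1,0,0,0]]'; python3 - <<'E'
from h import *
import cv2
print(jig(get_obs()["ee_pos"]),get_obs()["force"])
to([50,-165,147])
E
```

```text
time_s: 5.32
ee_pos: [0.4398, 0.0082, 0.1653]
tcp_rot: [[-0.996, 0.091, 0.012], [0.091, 0.996, 0.002], [-0.012, 0.003, -1.0]]
force: [0.2, 0.5, -0.3]
finger_gap: -0.0
[ -72.27642928 -169.45974253  165.28082291] [ 0.23631448  0.54035308 -0.28434639]
t 5.325 target [ 0.4323 -0.114   0.147 ] shift cm [ -0.35 -12.24   1.79] turn [0.003 0.012 0.006]
```

```bash
python3 -m crank '[[-1,0,-4,0,0,0.01,0],[-1,0,-8,0.6,0,0.01,0],[-1,-0.1,-11,1.2,0,0.01,0],[-1,-0.3,-12.2,1.8,0,0.01,0],[-1,-0.3,-12.2,1.8,0,0.01,0]]'; python3 - <<'E'
from h import *
import cv2
print(jig(get_obs()["ee_pos"]),get_obs()["force"])
c=get_calibration("wrist");im=cv2.cvtColor(snapshot("wrist"),cv2.COLOR_RGB2BGR); np.save("w7.npy",c["world_from_camera"])
cv2.imwrite("pics/w7.png",cv2.resize(im,(800,600),interpolation=cv2.INTER_CUBIC))
s=cv2.cvtColor(snapshot("side"),cv2.COLOR_RGB2BGR); cv2.imwrite("pics/s7.png",cv2.resize(s[120:260,200:370],None,fx=4,fy=4,interpolation=cv2.INTER_CUBIC))
cv2.imwrite("pics/s7raw.png",s)
to([50,-140,147])
E
```

```text
time_s: 5.95
ee_pos: [0.4316, -0.1136, 0.1464]
tcp_rot: [[-0.996, 0.093, 0.001], [0.093, 0.996, 0.003], [-0.001, 0.003, -1.0]]
force: [0.4, -0.5, -0.3]
finger_gap: -0.0001
[  49.67923156 -165.73112755  146.37223336] [ 0.40262407 -0.53854456 -0.3495897 ]
t 6.05 target [ 0.4572 -0.1164  0.147 ] shift cm [-2.56 -0.12 -0.01] turn [0.003 0.002 0.006]
```

View pics/w7.png

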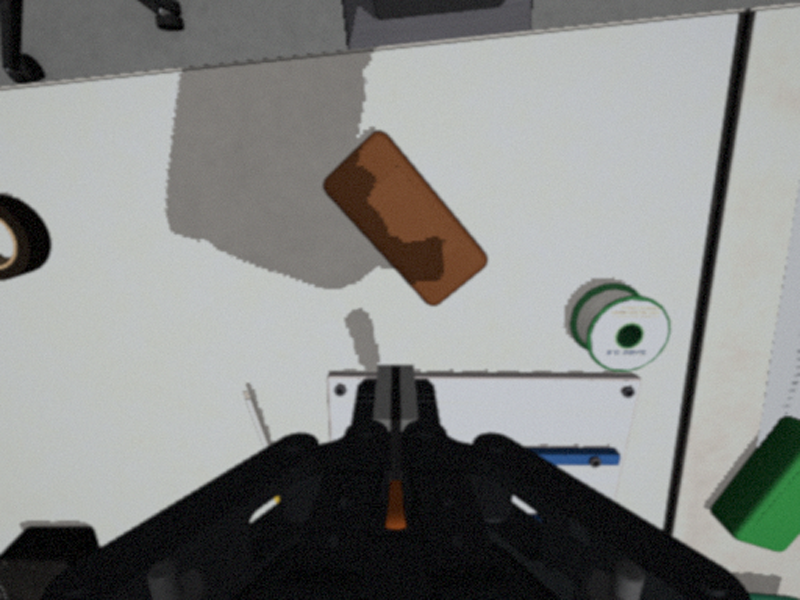

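View pics/s7.png

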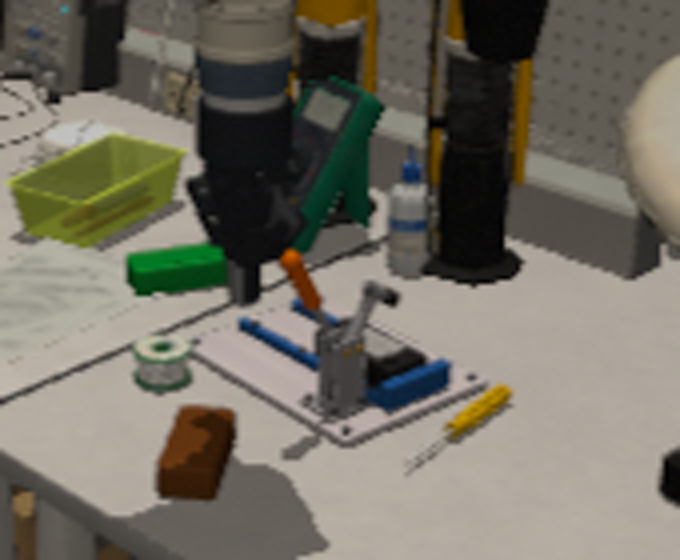

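```bash
python3 - <<'E'
from h import *
v=json.load(open("jig.json")); c=get_calibration("side")
P=proj(c,Tj(v,[[50,-166,138],[50,-117,162]])); print((P-[200,120])*4)
E
```

```text
[[242.61545493 307.06554438]
 [289.43803057 263.98234094]]
```

The fingers line up with the handle (orange bar seen through them at (396,500)), and the tip is below ball height. Pushing.

```bash
python3 -m crank '[[-1,-1.2,0,0,0,0,0],[-1,-2.2,-0.1,0,0,0,0],[-1,-3.2,-0.1,0,0,0,0],[-1,-4.2,-0.1,0,0,0,0],[-1,-5.2,-0.1,0,0,0,0]]'; python3 - <<'E'
from h import *
print(jig(get_obs()["ee_pos"]),get_obs()["force"])
to([50,-77,147])
E
```

```text
time_s: 6.68
ee_pos: [0.4833, -0.1182, 0.147]
tcp_rot: [[-0.996, 0.091, 0.0], [0.091, 0.996, 0.003], [0.0, 0.003, -1.0]]
force: [-5.4, 0.5, 4.3]
finger_gap: -0.0001
[  49.28872371 -113.84534588  146.96037897] [-5.38287206  0.52526049  4.27579566]
t 6.675 target [ 0.5199 -0.1225  0.147 ] shift cm [-3.68 -0.09 -0.01] turn [ 0.003 -0.     0.006]
```

```bash
python3 -m crank '[[-1,-1,0,0,0,0,0],[-1,-2,-0.1,0,0,0,0],[-1,-3,-0.1,0,0,0,0],[-1,-3.7,-0.1,0,0,0,0]]'; python3 - <<'E'
from h import *
import cv2
print(jig(get_obs()["ee_pos"]),get_obs()["force"])
im=cv2.cvtColor(snapshot("wrist"),cv2.COLOR_RGB2BGR)
s=cv2.cvtColor(snapshot("side"),cv2.COLOR_RGB2BGR); cv2.imwrite("pics/s8.png",cv2.resize(s[120:260,200:370],None,fx=4,fy=4,interpolation=cv2.INTER_CUBIC))
E
```

```text
time_s: 7.18
ee_pos: [0.521, -0.1227, 0.1468]
tcp_rot: [[-0.996, 0.091, 0.001], [0.091, 0.996, 0.003], [-0.0, 0.003, -1.0]]
force: [-0.0, -0.4, -0.2]
finger_gap: -0.0
[ 50.09424803 -75.85280152 146.81504087] [-0.0322344  -0.44243861 -0.23131064]
```

View pics/s8.png

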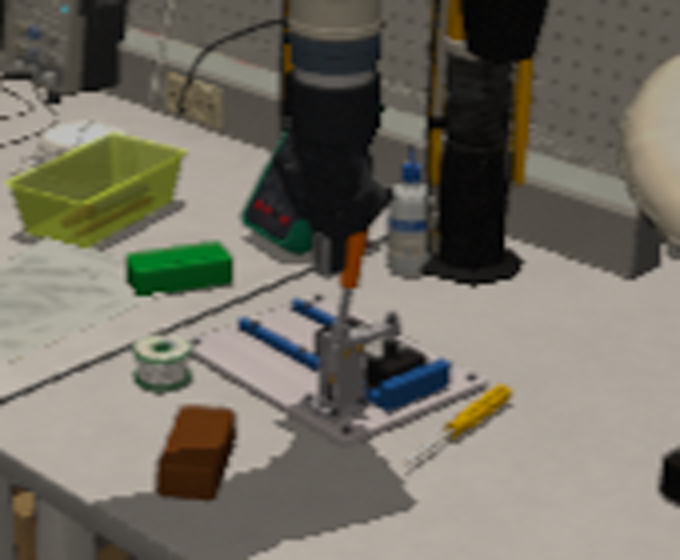

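The handle has snapped over: it leans inward, the foot is down on the brick, and the force is zero. I retreat straight out and up, then check.

```bash
python3 -m crank '[[-1,2,0,0,0,0,0],[-1,5,0,0,0,0,0],[-1,8,0,0,0,0,0],[-1,9,0,-4,0,0,0],[-1,9,0,-9,0,0,0]]'; python3 -m crank '[[-1,0,4,-2,0,0,0],[-1,0,8,-2,0,0,0],[-1,0,12,-2,0,0,0],[-1,0,12,-2,0,0,0]]'; python3 - <<'E'
from h import *
import cv2
print(jig(get_obs()["ee_pos"]),get_obs()["force"])
c=get_calibration("wrist")
im=cv2.cvtColor(snapshot("wrist"),cv2.COLOR_RGB2BGR)
cv2.imwrite("pics/w9.png",im)
v=json.load(open("jig.json"))
s=cv2.cvtColor(snapshot("side"),cv2.COLOR_RGB2BGR)
for n,p in [("ball",[50,-42,174]),("foot",[50,0,40]),("front",[75,0,40]),("rear",[-30,0,40])]:
    print(n,((proj(get_calibration("side"),Tj(v,p))-[255,165])*8).round())
cv2.imwrite("pics/s9.png",cv2.resize(s[165:235,255:345],None,fx=8,fy=8,interpolation=cv2.INTER_CUBIC))
t=cv2.cvtColor(snapshot("top"),cv2.COLOR_RGB2BGR)
cv2.imwrite("pics/t9.png",cv2.resize(t[125:225,215:335],None,fx=6,fy=6,interpolation=cv2.INTER_CUBIC))
E
```

```text
time_s: 7.9
ee_pos: [0.4297, -0.1144, 0.2375]
tcp_rot: [[-0.996, 0.091, -0.001], [0.091, 0.996, 0.004], [0.002, 0.004, -1.0]]
force: [0.5, 0.1, -0.7]
finger_gap: 0.0001
time_s: 8.4
ee_pos: [0.4404, 0.0069, 0.2582]
tcp_rot: [[-0.996, 0.088, -0.001], [0.088, 0.996, 0.004], [0.001, 0.004, -1.0]]
force: [-0.3, -0.9, 0.8]
finger_gap: -0.0001
[ -71.09612964 -168.69849275  258.16478191] [-0.3048715  -0.89588215  0.83391505]
ball [[276.  95.]]
foot [[339. 351.]]
front [[378. 371.]]
rear [[218. 288.]]
```

View pics/s9.png

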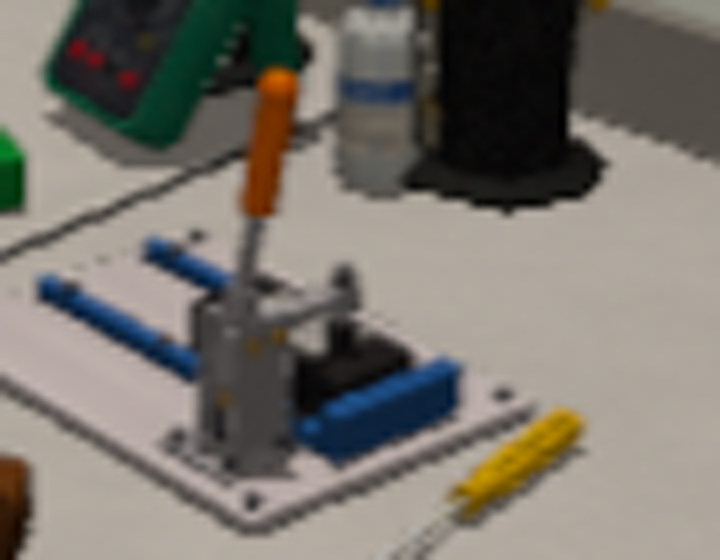

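View pics/t9.png

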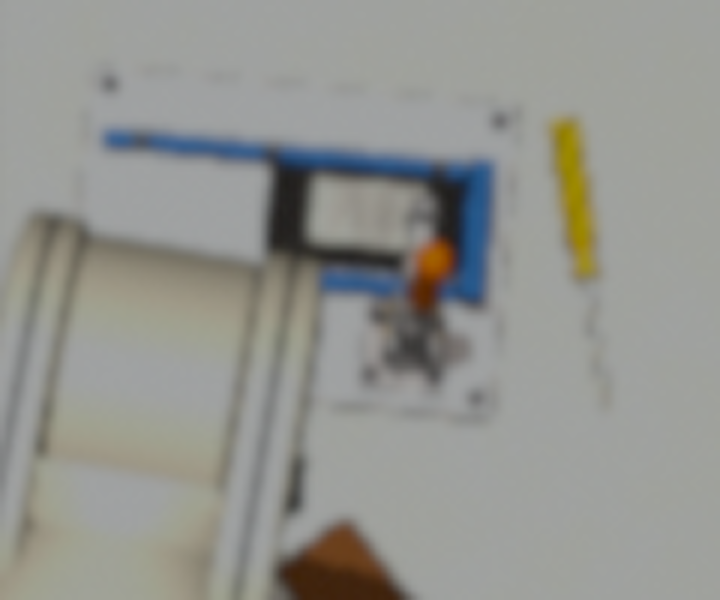

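View pics/w9.png

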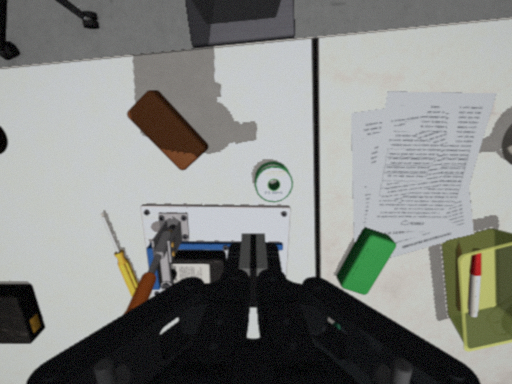

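In the top view the brick's front meets the blue stop at column 465. The foot is down near (420,215), and the ball at side (278,85) agrees with the locked prediction. The spool, the screwdriver and the brown and green look-alikes have not moved. I let the arm settle and hand in.

```bash
python3 -m crank '[[-1,0,0,0,0,0,0],[-1,0,0,0,0,0,0],[-1,0,0,0,0,0,0]]'; python3 -c "
from bench import *
print(hand_in())"
```

```text
time_s: 8.93
ee_pos: [0.4406, 0.0042, 0.2579]
tcp_rot: [[-0.996, 0.092, -0.001], [0.092, 0.996, 0.004], [0.002, 0.004, -1.0]]
force: [0.4, 0.7, -0.1]
finger_gap: -0.0008
the job is handed in; nothing more can be done
None
```

The brick is home against the end stop and clamped, and the job was handed in at about 8.9 s.

- **Brick:** I pushed it with the shut fingertips along the channel to the end stop, where the force rose from about 4 N to 35 N. It stayed flat between the rails.
- **Clamp:** I pushed the handle inwards from its outer side until it snapped over its dead point, and the force then fell to zero.
- **Last checks:** The side and top pictures show the handle leaning inwards at the locked position and the foot down on the brick. The brick's front touches the stop.
- **Bystanders:** The spool, the screwdriver and the brown and green look-alikes had not moved. I did not compare before and after for the mug, tape roll or battery adapter, but the arm never went near them.
- **Robot:** It finished clear, at a height of 0.26 m, with about 1 N or less on the wrist.
- **Disagreements:** The jig's yaw differed by 0.013 rad between the top and side fit and the wrist fit, so I used a value in between. In the side view things appeared about 1 px higher than predicted, within calibration error.

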